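# Tip the slim cartons flat into the taped bay

### The job

Lay the two slim, tall cartons flat in the taped bay, ready for labelling: push each one near its top so that it topples away from where it stands and comes to rest on its broad face, wholly inside the white tape. Do not pick them up and do not slide them along while they are still standing; a carton that already lies flat may be nudged with the fingertips. Leave the thick carton standing and everything else on the bench where it is.

Things in the scene. Friction and masses are not known exactly. Their poses are not given: they have to be found in the camera images.
- bay: taped rectangle flush with the bench: white tape 20 mm wide around a clear inside of 205 mm (x) by 380 mm (y). Origin at its centre; x points away from the row of standing cartons, y to the left along the row, z up. The row stands across the tape of its -x side, the slim cartons' front faces 5 to 30 mm inside the tape's inner edge
- carton_a: one of two slim cardboard cartons, 45 mm thick (x), 75 wide (y), 160 tall (z), about 0.2 kg, standing on its small end, x pointing to the bay. Origin: centre of the underside. Both slim cartons and the thick one stand in a row, 120 mm between centres, in any order. Pushed near the top it tips about its front lower edge; past about 16 degrees it falls by itself
- carton_a_foot_left (a point): corner of that carton's outline: the left (+y) side of its underside, halfway through its thickness
- carton_a_foot_right (a point): corner of that carton's outline: the right (-y) side of its underside, halfway through its thickness
- carton_a_top_left (a point): corner of that carton's outline: the left (+y) side of its top end, halfway through its thickness
- carton_a_top_right (a point): corner of that carton's outline: the right (-y) side of its top end, halfway through its thickness
- carton_b: one of two slim cardboard cartons, 45 mm thick (x), 75 wide (y), 160 tall (z), about 0.2 kg, standing on its small end, x pointing to the bay. Origin: centre of the underside. Both slim cartons and the thick one stand in a row, 120 mm between centres, in any order. Pushed near the top it tips about its front lower edge; past about 16 degrees it falls by itself
- carton_b_foot_left (a point): corner of that carton's outline: the left (+y) side of its underside, halfway through its thickness
- carton_b_foot_right (a point): corner of that carton's outline: the right (-y) side of its underside, halfway through its thickness
- carton_b_top_left (a point): corner of that carton's outline: the left (+y) side of its top end, halfway through its thickness
- carton_b_top_right (a point): corner of that carton's outline: the right (-y) side of its top end, halfway through its thickness
- thick_carton: the thick, squat cardboard carton in the same row: 65 mm thick by 85 mm wide by 105 mm tall, standing; it is to be left alone. Origin at the centre of its underside
- tin: low metal tin, 52 mm across and 45 mm high, on the robot's side of the row, about 100 mm behind it. Origin at the centre of its underside; left alone
- spray_bottle: grey bottle, 60 mm across and 170 mm high, standing beyond the left end of the row. Origin at the centre of its underside; left alone
- wrapped_part: paper-wrapped block 70 x 60 x 35 mm to the right of the bay. Origin at the centre of its underside; left alone
- tape_roll: cardboard-coloured roll of tape, 90 mm across and 45 mm high, lying flat beyond the right end of the row. Origin at the centre of its underside; left alone
- spanner: steel spanner lying flat on the bench, to the right and near the robot, left alone
- flange: dark steel flange, 76 mm across and 50 mm high, to the left of the bay. Origin at the centre of its underside; left alone
Mind the look-alikes: they are no part of the job. What is shaped like the carton_b but green is not meant.

How it is judged:
By the outcome, as a careful person would: the job done as asked, in the order asked, and still so for the second after the job is handed in, with the robot touching nothing.
It also fails if it takes over 42 s, if anything falls off the work surface, if the arm or the gripper's body presses on something with over 40 N, if the wrist force passes 120 N, or if a joint passes its speed limit or range.

### The arm

A 6-joint arm with a two-finger parallel gripper is mounted at the origin on the work surface. World frame = base frame: x ahead of the robot, y to its left, z up, the work surface at z = 0. Lengths are in m, angles in rad, forces in N, time in s.
With the tool pointing down it reaches from about 0.35 to 0.975 m from the base axis. Payload 4.9 kg.
Tool frame: the origin (TCP) lies midway between the tips of the shut fingers; the grasp point (between the pads) lies 19 mm behind it; z points along the fingers, y is the line along which they close (so a half turn about z gives the same grasp; the last joint's range is limited). The gripper opens to 85 mm and grips with 20 to 120 N. Pads are 22 mm wide; open, the fingers measure 114 mm over their backs; the gripper's body (76 mm by 85 mm) begins 54 mm behind the grasp point. The pads swing forward as they close: fully open they stand 13 mm farther back than shut.
Start: joints at [-0.119, 0.053, 1.613, -0, 1.476, -0.119], TCP at [0.625, 0, 0.231] pointing down, gripper open.
Joint ranges: [-3.01, 3.01], [-1.01, 2.22], [0.06, 2.58], [-1.02, 4.17], [0.09, 2.62], [-3.14, 3.14]. Speed limits (rad/s): [2.57, 2.57, 3.14, 3.14, 3.14, 3.14].

### API

Orientations are given as a unit quaternion [w, x, y, z].
In Python, from plant import * gives the robot as it stands.
- The arm moves only by the tool jog_arm, never from a script. Its argument "targets" is a list of rows, each a list of 3 entries, a list of its own where there are three numbers: the shift along the tool's x, y, z in units of 25 mm (1.0 is 25 mm), then the turn, a rotation vector about the tool's x, y, z in units of 8 degrees (1.0 is 8 degrees), then the opening in per cent of the stroke, from 0 (shut) to 100 (fully open). A call has 1 to 8 rows; each row is the pose to reach, as a shift and turn from the pose commanded when the call began, along the tool's axes at that moment; what a row does not reach only later rows make up. A row lasts 1/8 s, in which the tool goes at most 62.5 mm and 10.7 degrees, less where a joint would pass 70% of its speed; a pose out of reach is approached as far as the arm can. A call with a gripper value outside its range is refused whole. The fingers move at their own pace and stop on an object; the grip force is fixed at half the most. Time passes only in rows, so rows that repeat a pose let the fingers close. It gives the time, the measured TCP pose, the force, the opening and the grip force at its end, in the units of the state.
- state(): the state, without advancing time (a new reading comes with each control period).
- grab_frame(name): name is "scene" or "side" or "wrist"; returns (picture, depth): 480x640x3 uint8, red, green, blue; 480x640 float32, m along the optical axis (not along the pixel's ray), 0 where there is no reading.
- camera_params(name): a dict with "fovy" (degrees; the focal length in pixels is half the picture's height over the tangent of half this angle, whatever the lens; pixels are square), "cx", "cy" (the principal point, pixels), "rvec" (rotation vector, rad) and "tvec" (3), from world to camera coordinates, as OpenCV has them; the wrist camera has in their place "hand_eye" (4x4, takes a point from camera to tool coordinates, whose origin is the TCP and whose axes are the flange's). Camera axes: x right, y down, z forward; pixel columns grow to the right and rows downward; lengths in m; the calibration is good to about 2 mm. The wrist camera is an equidistant fisheye: a pixel r from the principal point sees the ray r / f radians off the axis. A picture is of the moment at which its call begins: read the wrist's pose just before it. camera_params takes no time and is no camera call.
- job_done(): hands the job in; it is judged then, once.
The state is a dict: "time": time; "joint_pos": joint angles; "joint_vel": joint speeds; "joint_efforts": joint torques, N m; "tool_pos": TCP position; "tool_rot": TCP orientation; "contact_force": force on the tool from outside, world axes, zero at the start; "ft_torque": the same for the moment, N m; "gripper_width": opening from 0.0 (shut) to 1.0 (fully open); "grasp_force": force on a finger pad.
Only numpy, scipy, OpenCV 4.12 (cv2) and the standard library are available. Lean on these libraries where they do the work, as an engineer would, in place of code of your own. Each camera call takes 0.05 s, during which the arm holds its last target. There are 200 camera calls.

## Working session

There is one attempt and no reset: what is moved stays moved. The work goes in short steps, Python scripts to look and compute and a tool call to move; the robot and the scene stay as the last step left them, time stands still between calls to the robot, and variables do not carry over. Pictures are saved under pics/ and viewed, at most 10 in all, crops included, and the job is handed in when it is done.

Besides the shell and the picture viewer there is one more tool, called after "Emit:" in YAML: its name, and indented under it one key for each argument. jog_arm: Moves the arm, as the interface text tells. Its arguments: {"type":"object","properties":{"targets":{"type":"array"}},"required":["targets"]}

```bash
mkdir -p pics; ls; cat > h.py <<'E'
from plant import *
import numpy as np, cv2
def K(p): 
    f=240/np.tan(np.radians(p["fovy"])/2); return f,p["cx"],p["cy"]
def ray(name,uv):
    p=camera_params(name); f,cx,cy=K(p); R=cv2.Rodrigues(np.array(p["rvec"],float))[0]; t=np.array(p["tvec"],float).ravel()
    d=R.T@np.array([(uv[0]-cx)/f,(uv[1]-cy)/f,1]); return -R.T@t,d
def onplane(name,uv,z):
    o,d=ray(name,uv); return o+d*(z-o[2])/d[2]
def cloud(name,depth):
    p=camera_params(name); f,cx,cy=K(p); R=cv2.Rodrigues(np.array(p["rvec"],float))[0]; t=np.array(p["tvec"],float).ravel()
    v,u=np.mgrid[:480,:640]; P=np.stack([(u-cx)/f*depth,(v-cy)/f*depth,depth],-1)
    return (P-t)@R
E
python3 - <<'E'
from h import *
for n in("scene","side"):
    a,d=grab_frame(n); cv2.imwrite(f"pics/{n}0.png",a[:,:,::-1]); np.savez(f"{n}0.npz",a=a,d=d)
    p=camera_params(n);print(n,p, (d>0).mean()); print(ray(n,(320,240)))
print(state())
E
```

```text
pics
scene {'fovy': 49.4013417864309, 'cx': 307.98751157948334, 'cy': 246.30619301386332, 'rvec': array([ 2.05067355,  1.37961798, -0.56603054]), 'tvec': array([-0.14513617, -0.27359963,  1.51869477])} 0.9959830729166667
(array([ 1.20850336, -0.3060435 ,  0.92098431]), array([-0.63851826,  0.26419275, -0.72330679]))
side {'fovy': 56.348987946777626, 'cx': 324.8934897259802, 'cy': 237.01038156042605, 'rvec': array([ 0.28348968, -2.80656915,  1.17611137]), 'tvec': array([0.48651384, 0.18006274, 0.93694798])} 0.996083984375
(array([0.36095424, 0.62856635, 0.78842008]), array([ 0.15935064, -0.69078673, -0.70539695]))
{'time': 0.1, 'joint_pos': array([-1.19004028e-01,  5.33401030e-02,  1.61420142e+00, -1.30334499e-05,
        1.47598894e+00, -1.18988432e-01]), 'joint_vel': array([-0.00131092, -0.00136993, -0.00231687, -0.00120516, -0.00022117,
        0.00062568]), 'joint_efforts': array([ 6.14647306e-04, -3.94903493e+01, -3.71363103e+01, -4.52310599e-05,
        3.99340541e-03, -4.17574097e-05]), 'tool_pos': array([6.24419588e-01, 6.36453087e-05, 2.30128696e-01]), 'tool_rot': array([-7.57598116e-04,  7.07111523e-01,  7.07101376e-01, -6.04038490e-04]), 'contact_force': array([ 0.72210249,  1.1097265 , -0.49761077]), 'ft_torque': array([-0.01161108, -0.01502762, -0.01110732]), 'grasp_force': 0.0, 'gripper_width': 0.9986459519337402}
```

View pics/scene0.png

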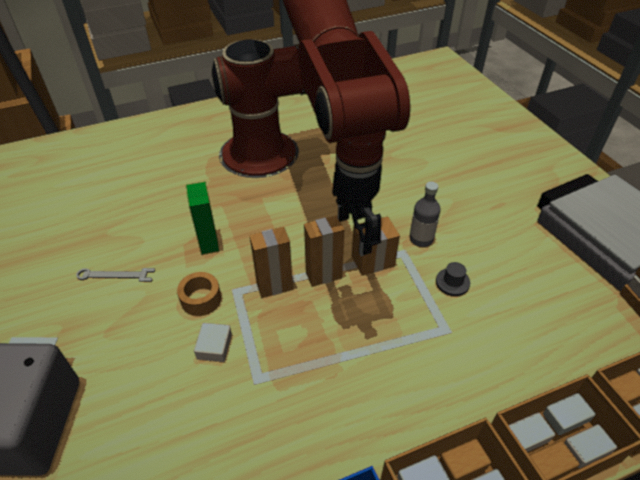

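View pics/side0.png

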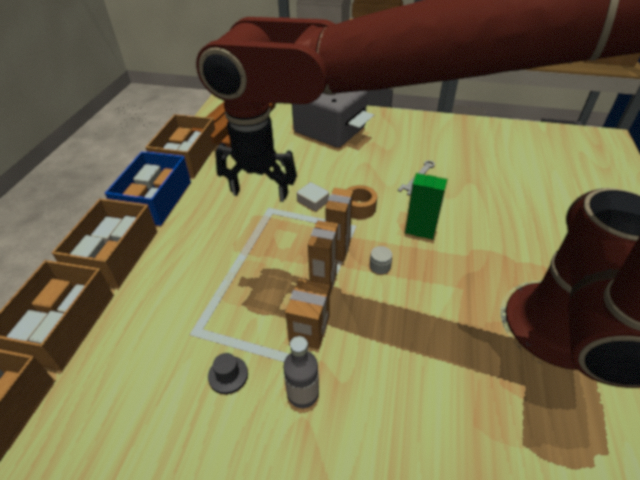

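The scene view shows the row: two slim cartons at about (272,262) and (325,252), and the thick one at (375,247), partly behind the gripper. The green look-alike is at (203,218). The bay corners are at about (238,290), (258,380), (448,330) and (405,255). In the side view the slim cartons are at (323,252) and (339,222), the thick one at (309,315), the tin at (381,260) and the green one at (426,205).

Candidates for the slim cartons (scene pixels): brown (272,262) yes, brown (325,252) yes, thick (375,247) no, green (203,218) no.

```bash
python3 - <<'E'
from h import *
out=[]
for n in("scene","side"):
    z=np.load(n+"0.npz");a,d=z["a"],z["d"];P=cloud(n,d)
    hsv=cv2.cvtColor(a,cv2.COLOR_RGB2HSV)
    X,Y,Z=P[...,0],P[...,1],P[...,2]
    box=(X>.3)&(X<.95)&(abs(Y)<.4)&(Z<.19)
    print(n,"floor z",np.median(Z[box&(Z<.02)]))
    m=(box&(Z>.02)).astype(np.uint8); m=cv2.erode(m,np.ones((3,3)))
    k,l,s,c=cv2.connectedComponentsWithStats(m)
    for i in range(1,k):
        if s[i,4]<60: continue
        q=P[l==i]; print("obj px",c[i].round(),s[i,4],"rgb",np.median(a[l==i],0),"min",np.percentile(q,2,0).round(3),"max",np.percentile(q,98,0).round(3))
    w=(box&(Z<.012)&(hsv[...,1]<70)&(hsv[...,2]>120)).astype(np.uint8)
    k,l,s,c=cv2.connectedComponentsWithStats(w)
    for i in range(1,k):
        if s[i,4]<150: continue
        ys,xs=np.where(l==i); pw=np.array([onplane(n,(u,v),0)[:2] for u,v in zip(xs,ys)],np.float32)
        print("tape",c[i].round(),s[i,4],cv2.minAreaRect(pw),cv2.boxPoints(cv2.minAreaRect(pw)).round(3).tolist())
E
python3 - <<'E'
import cv2
a=cv2.imread('pics/scene0.png')[180:390,180:470];cv2.imwrite('pics/crop0.png',cv2.resize(a,None,fx=2.7,fy=2.7))
E
```

```text
scene floor z -3.4331646684206565e-05
obj px [425. 215.] 1047 rgb [69. 65. 59.] min [0.48  0.227 0.029] max [0.517 0.269 0.17 ]
obj px [202. 220.] 920 rgb [ 3. 44. 14.] min [ 0.308 -0.249  0.029] max [ 0.339 -0.21   0.161]
obj px [323. 248.] 1940 rgb [63. 45. 26.] min [ 0.487 -0.045  0.03 ] max [0.528 0.025 0.162]
obj px [378. 247.] 948 rgb [61. 44. 25.] min [0.483 0.073 0.027] max [0.542 0.153 0.107]
obj px [271. 259.] 1970 rgb [65. 51. 31.] min [ 0.474 -0.16   0.029] max [ 0.516 -0.09   0.162]
obj px [454. 273.] 331 rgb [62. 61. 61.] min [0.619 0.229 0.026] max [0.656 0.265 0.053]
obj px [198. 291.] 804 rgb [130.  93.  47.] min [ 0.425 -0.324  0.026] max [ 0.507 -0.245  0.047]
obj px [212. 340.] 823 rgb [151. 160. 153.] min [ 0.561 -0.321  0.029] max [ 0.63  -0.254  0.038]Traceback (most recent call last):
  File "<stdin>", line 18, in <module>
  File "h.py", line 9, in onplane
    o,d=ray(name,uv); return o+d*(z-o[2])/d[2]
        ~~~^^^^^^^^^
  File "h.py", line 6, in ray
    p=camera_params(name); f,cx,cy=K(p); R=cv2.Rodrigues(np.array(p["rvec"],float))[0]; t=np.array(p["tvec"],float).ravel()
ValueError: time passes only in moves, steps and waits
```

View pics/crop0.png

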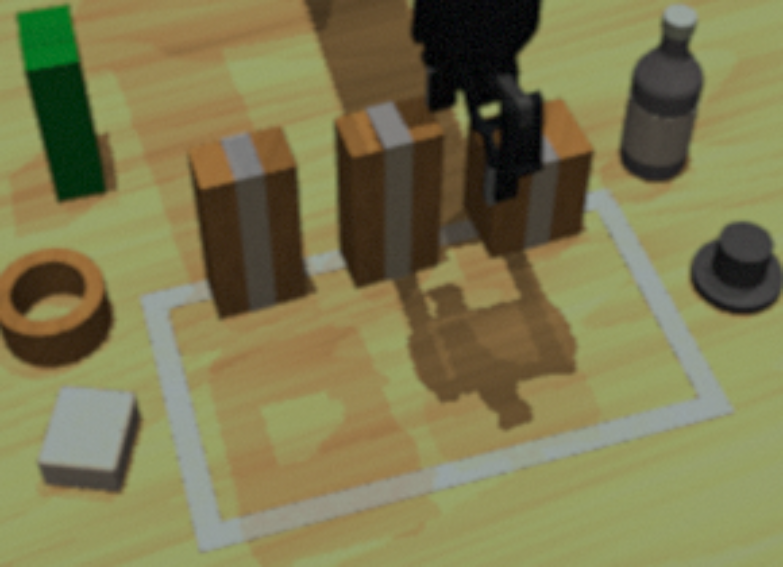

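The crop confirms two slim brown cartons, left (245,220) and middle (390,190), that rise above the thick one at (530,180). The bay is clear apart from a shadow. Next I fit the poses from the top faces and the tape.

```bash
sed -i '1i import functools' h.py; sed -i 's/^def K(p)/camera_params=functools.lru_cache(None)(camera_params)\ndef K(p)/' h.py; python3 - <<'E'
from h import *
for n in("scene","side"):
    z=np.load(n+"0.npz");a,d=z["a"],z["d"];P=cloud(n,d)
    hsv=cv2.cvtColor(a,cv2.COLOR_RGB2HSV)
    X,Y,Z=P[...,0],P[...,1],P[...,2]
    box=(X>.35)&(X<.8)&(abs(Y)<.35)
    for nm,lo,hi,y0,y1 in(("slimR",.152,.168,-.18,-.06),("slimL",.152,.168,-.06,.055),("thick",.098,.112,.05,.17),("tin",.035,.05,-.2,.2)):
        m=box&(Z>lo)&(Z<hi)&(Y>y0)&(Y<y1)&((X<.45) if nm=="tin" else (X>.45)&(X<.57))&((hsv[...,1]>20)|(hsv[...,2]>90))
        q=P[m]
        if len(q)<20: print(n,nm,len(q)); continue
        print(n,nm,len(q),"z",np.median(q[:,2]).round(4),cv2.minAreaRect((q[:,:2]*1000).astype(np.float32)))
    w=(box&(abs(Z)<.012)&(X>.45)&(hsv[...,1]<75)&(hsv[...,2]>115)).astype(np.uint8)
    k,l,s,c=cv2.connectedComponentsWithStats(w)
    for i in range(1,k):
        if s[i,4]<100: continue
        ys,xs=np.where(l==i); pw=np.array([onplane(n,(u,v),0)[:2] for u,v in zip(xs,ys)],np.float32)*1000
        print(n,"tape",c[i].round(),s[i,4],cv2.minAreaRect(pw),cv2.boxPoints(cv2.minAreaRect(pw)).round().tolist())
E
```

```text
scene slimR 688 z 0.1597 ((490.7752685546875, -121.92608642578125), (74.91647338867188, 50.45419692993164), 86.60774230957031)
scene slimL 652 z 0.1598 ((503.60101318359375, -7.962085723876953), (74.6151123046875, 48.38630294799805), 88.26075744628906)
scene thick 351 z 0.1048 ((506.65814208984375, 116.01720428466797), (85.99097442626953, 70.18978881835938), 86.40202331542969)
scene tin 0
scene tape [337. 332.] 3869 ((602.3299560546875, -15.616867065429688), (423.3739929199219, 248.74050903320312), 84.12384033203125) [[457.0, -213.0], [704.0, -239.0], [748.0, 182.0], [500.0, 208.0]]
scene tape [300. 277.] 100 ((484.7671203613281, -56.776283264160156), (30.790668487548828, 21.44190788269043), 83.65861511230469) [[472.0, -71.0], [494.0, -73.0], [497.0, -43.0], [476.0, -40.0]]
side slimR 503 z 0.1585 ((490.6041259765625, -119.17861938476562), (79.55020141601562, 46.504554748535156), 85.16961669921875)
side slimL 641 z 0.1585 ((502.58074951171875, -6.2564849853515625), (78.58671569824219, 46.173561096191406), 86.90205383300781)
side thick 1268 z 0.1037 ((506.86895751953125, 117.52857208251953), (88.1423110961914, 66.76726531982422), 86.02903747558594)
side tin 282 z 0.0433 ((382.9089660644531, -84.6390380859375), (46.14353561401367, 47.747493743896484), 8.771716117858887)
side tape [243. 294.] 2638 ((620.1800537109375, -19.75732421875), (425.7389221191406, 215.04612731933594), 84.17684173583984) [[492.0, -221.0], [706.0, -242.0], [749.0, 181.0], [535.0, 203.0]]
```

Emit:
jog_arm:
  targets:
    - [[0,-2,0],[0,0,0.35],0]
    - [[0,-4,0],[0,0,0.74],0]
    - [[0,-6,0],[0,0,0.74],0]
    - [[0,-7.7,0],[0,0,0.74],0]
    - [[0,-7.7,0],[0,0,0.74],0]
    - [[0,-7.7,0],[0,0,0.74],0]

```text
time: 0.85
tool_pos: [0.4328, -0.0, 0.2314]
tool_rot: [0.0, 0.743, 0.67, 0.0]
contact_force: [-0.2, 0.2, 0.6]
gripper_width: -0.0
grasp_force: 0.0
```

Emit:
jog_arm:
  targets:
    - [[0,0,1.8],[0,0,0],0]
    - [[0,0,3.6],[0,0,0],0]
    - [[0,0,3.6],[0,0,0],0]
    - [[0,0.5,3.6],[0,0,0],0]
    - [[0,0.9,3.6],[0,0,0],0]
    - [[0,1.3,3.6],[0,0,0],0]
    - [[0,1.7,3.6],[0,0,0],0]
    - [[0,2.0,3.6],[0,0,0],0]

```text
time: 1.85
tool_pos: [0.483, -0.0053, 0.1416]
tool_rot: [0.0, 0.743, 0.67, 0.0]
contact_force: [-0.0, 0.2, 0.0]
gripper_width: -0.001
grasp_force: 0.2
```

Emit:
jog_arm:
  targets:
    - [[0,0.4,0],[0,0,0],0]
    - [[0,0.8,0],[0,0,0],0]
    - [[0,1.2,0],[0,0,0],0]
    - [[0,1.6,0],[0,0,0],0]

```text
time: 2.35
tool_pos: [0.5227, -0.0093, 0.1413]
tool_rot: [-0.0, 0.743, 0.67, 0.0]
contact_force: [0.5, 0.5, -0.3]
gripper_width: 0.003
grasp_force: 0.0
```

```bash
python3 - <<'E'
from h import *
a,d=grab_frame("side"); cv2.imwrite("pics/side1.png",a[:,:,::-1])
P=cloud("side",d);s=state();print(s["tool_pos"],s["contact_force"])
E
```

```text
[ 0.52362994 -0.0095396   0.14149331] [-0.04869201 -0.56631658  1.17037671]
```

View pics/side1.png

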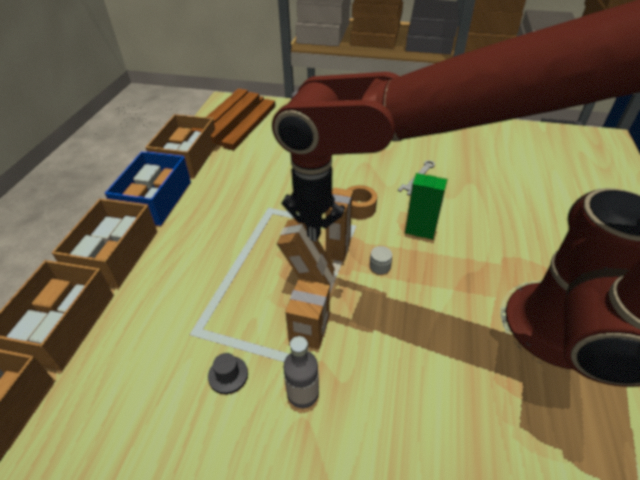

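The middle slim carton, at about (305,255), is well tilted and falling, with its neighbours still upright. I hold to let it land, then back off and rise.

Emit:
jog_arm:
  targets:
    - [[0,0.2,0],[0,0,0],0]
    - [[0,0.2,0],[0,0,0],0]
    - [[0,0.2,0],[0,0,0],0]
    - [[0,0.2,0],[0,0,0],0]
    - [[0,0,-1.8],[0,0,0],0]
    - [[0,-1.8,-3.6],[0,0,0],0]
    - [[0,-3.7,-3.6],[0,0,0],0]
    - [[0,-3.7,-3.6],[0,0,0],0]

```text
time: 3.4
tool_pos: [0.4282, 0.0006, 0.2317]
tool_rot: [0.001, 0.743, 0.67, 0.001]
contact_force: [-0.6, 0.3, -0.7]
gripper_width: 0.001
grasp_force: 0.0
```

```bash
cat > m.py <<'E'
from h import *
import sys
B=np.array([602.5,-16]);ex=np.array([.9947,-.1025]);ey=np.array([.1025,.9947])
for n in("scene","side"):
    a,d=grab_frame(n); cv2.imwrite(f"pics/{n}{sys.argv[1]}.png",a[:,:,::-1]); P=cloud(n,d)
    q=P.reshape(-1,3)*1000; b=np.c_[(q[:,:2]-B)@ex,(q[:,:2]-B)@ey,q[:,2]]
    for nm,lo,hi,x0,x1 in(("lying",33,57,-110,130),("slimtop",152,168,-140,-70),("thicktop",98,112,-150,-50)):
        m=(b[:,2]>lo)&(b[:,2]<hi)&(b[:,0]>x0)&(b[:,0]<x1)&(abs(b[:,1])<(200 if nm!="thicktop" else 175))
        im=m.reshape(480,640).astype(np.uint8); k,l,s,c=cv2.connectedComponentsWithStats(im)
        for i in range(1,k):
            if s[i,4]>150:
                r=b[(l==i).ravel()]; print(n,nm,c[i].round(),s[i,4],"z",np.median(r[:,2]).round(1),np.round(cv2.boxPoints(cv2.minAreaRect(r[:,:2].astype(np.float32)))).tolist())
print(state()["tool_pos"],state()["time"])
E
python3 m.py 2
```

```text
scene lying [375. 258.] 289 z 45.6 [[-109.0, 79.0], [-78.0, 69.0], [-49.0, 155.0], [-80.0, 165.0]]
scene lying [341. 302.] 2368 z 44.9 [[-80.0, 37.0], [-76.0, -39.0], [88.0, -30.0], [84.0, 47.0]]
scene lying [274. 282.] 251 z 44.8 [[-110.0, -154.0], [-80.0, -166.0], [-51.0, -91.0], [-80.0, -80.0]]
scene slimtop [269. 239.] 687 z 159.7 [[-127.0, -80.0], [-124.0, -155.0], [-74.0, -153.0], [-76.0, -78.0]]
scene thicktop [375. 231.] 908 z 104.8 [[-145.0, 163.0], [-141.0, 77.0], [-71.0, 80.0], [-75.0, 166.0]]
scene thicktop [273. 263.] 164 z 104.7 [[-87.0, -154.0], [-77.0, -154.0], [-71.0, -80.0], [-81.0, -79.0]]
side lying [277. 264.] 1927 z 43.4 [[-78.0, 41.0], [-74.0, -38.0], [87.0, -30.0], [83.0, 50.0]]
side slimtop [337. 202.] 411 z 158.4 [[-124.0, -77.0], [-123.0, -154.0], [-77.0, -153.0], [-78.0, -76.0]]
side thicktop [307. 300.] 1274 z 103.7 [[-144.0, 165.0], [-141.0, 78.0], [-75.0, 80.0], [-77.0, 167.0]]
[4.29992606e-01 2.77741289e-04 2.31396329e-01] 3.5
```

View pics/scene2.png

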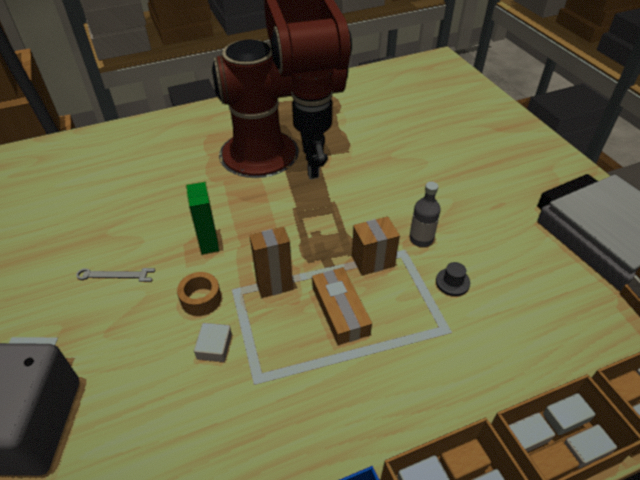

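The middle slim carton lies flat at (341,305), well inside the tape, and the thick carton has not moved. Next is the right slim carton at (272,262).

Emit:
jog_arm:
  targets:
    - [[-1.6,0,0],[0,0,0],0]
    - [[-3.2,0,0],[0,0,0],0]
    - [[-4.6,0,0],[0,0,0],0]
    - [[-4.6,0,0],[0,0,0],0]
    - [[-4.6,0,1.8],[0,0,0],0]
    - [[-4.6,0,3.6],[0,0,0],0]
    - [[-4.6,0,3.6],[0,0,0],0]
    - [[-4.6,0,3.6],[0,0,0],0]

```text
time: 4.5
tool_pos: [0.4193, -0.1141, 0.1428]
tool_rot: [0.001, 0.742, 0.67, 0.0]
contact_force: [0.3, -0.6, 0.4]
gripper_width: 0.002
grasp_force: 0.0
```

Emit:
jog_arm:
  targets:
    - [[0,0.5,0],[0,0,0],0]
    - [[0,0.9,0],[0,0,0],0]
    - [[0,1.3,0],[0,0,0],0]
    - [[0,1.7,0],[0,0,0],0]
    - [[0,2.1,0],[0,0,0],0]
    - [[0,2.5,0],[0,0,0],0]
    - [[0,2.9,0],[0,0,0],0]
    - [[0,3.3,0],[0,0,0],0]

```text
time: 5.5
tool_pos: [0.5008, -0.1227, 0.1412]
tool_rot: [-0.0, 0.743, 0.67, -0.0]
contact_force: [0.7, 0.5, 0.9]
gripper_width: -0.0
grasp_force: 0.0
```

Emit:
jog_arm:
  targets:
    - [[0,0.4,0],[0,0,0],0]
    - [[0,0.6,0],[0,0,0],0]
    - [[0,0.6,0],[0,0,0],0]
    - [[0,0.6,0],[0,0,0],0]
    - [[0,0.4,-1.8],[0,0,0],0]
    - [[0,-1.6,-3.6],[0,0,0],0]
    - [[0,-3.6,-3.6],[0,0,0],0]
    - [[0,-3.6,-3.6],[0,0,0],0]

```text
time: 6.5
tool_pos: [0.4086, -0.113, 0.2319]
tool_rot: [0.001, 0.743, 0.669, 0.0]
contact_force: [0.1, -0.5, 0.5]
gripper_width: 0.004
grasp_force: 0.0
```

```bash
python3 m.py 3
```

```text
scene lying [375. 258.] 287 z 44.6 [[-109.0, 79.0], [-77.0, 68.0], [-47.0, 154.0], [-80.0, 165.0]]
scene lying [341. 302.] 2363 z 45.0 [[-79.0, 38.0], [-75.0, -39.0], [88.0, -31.0], [84.0, 46.0]]
scene lying [287. 315.] 2462 z 44.9 [[-79.0, -78.0], [-77.0, -153.0], [88.0, -148.0], [85.0, -72.0]]
scene thicktop [375. 231.] 900 z 105.0 [[-144.0, 164.0], [-141.0, 77.0], [-72.0, 80.0], [-75.0, 167.0]]
side lying [296. 231.] 1603 z 43.3 [[-78.0, -75.0], [-75.0, -155.0], [86.0, -148.0], [83.0, -68.0]]
side lying [278. 264.] 1930 z 43.5 [[-79.0, 40.0], [-74.0, -39.0], [88.0, -28.0], [82.0, 51.0]]
side thicktop [307. 300.] 1269 z 103.7 [[-144.0, 165.0], [-140.0, 78.0], [-74.0, 81.0], [-78.0, 167.0]]
[ 0.41054756 -0.11336482  0.23151889] 6.6
```

View pics/scene3.png

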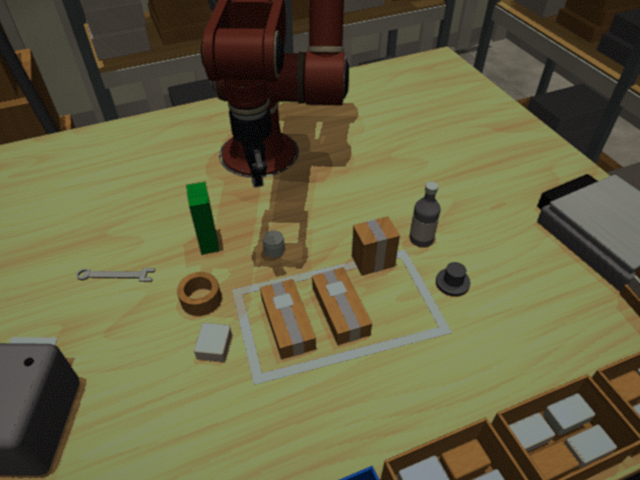

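Both slim cartons lie flat at (288,318) and (341,305), at least 14 mm inside the tape's inner edges. The thick carton, tin and other objects stand where they were.

```bash
python3 -c "
from plant import *
print(job_done())"
```

```text
the job is handed in; nothing more can be done
None
```

Both slim cartons were toppled onto their broad faces wholly inside the tape, the thick carton was left standing with nothing else seen to move, and the job was handed in at about 6.6 s.

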